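Zero check of a pen field meter inside nested magnetic shields

TASK

Make up the zero-field chamber: lower the narrow open metal can, mouth up, into the wide can on the black base until it stands down in the white centring seat, and let go of it only when it is down. Then lift the blue pen-shaped field meter out of its stand, carry it over the rims and hold it upright inside the narrow can, on its axis, with the tip hovering about a centimetre above the white spot on the can's floor; the meter must never touch either can, and the other things on the bench stay where they are. Finish while still holding the meter there, motionless, for the zero reading: do not put it down or let go.

Things in the scene. Friction and masses are not known exactly. Their poses are not given: they have to be found in the camera images.
- outer_shield: the wide open can of dull grey nickel alloy, outside diameter 94, inside 88, upright on a square black base 112 x 112 x 12 that is fixed to the bench. Origin on the bench under the can's axis, z up. Its rim is 78 above the bench (mm)
- seat (a point): centre of the flat white seat inside the wide can, 30 above the bench, on the can's axis. Round it a white collar, 64 clear diameter for its lowest 4, widens like a funnel to 80 at 20 above the seat and guides the narrow can's foot to the centre (mm)
- inner_shield: loose narrow open can of the same alloy, mouth up on the bench. Outside diameter 60, height 85, wall 2.5, floor 3, foot bevelled by 3.5 over its lowest 6; 110 to 220 g. Origin at the centre of its underside, z up. When seated its rim is 115 above the bench, 37 above the wide can's rim, so it can be held by the outside of its rim all the way down (mm)
- inner_floor (a point): centre of the narrow can's inner floor, marked by a white spot of diameter 18; on its axis, 3 above its underside (mm)
- field_pen: pen field meter, 178 long, 55 to 105 g, upright, nose down in its stand. Origin at the tip, z up along the meter. Nose diameter 10 from tip to 98, black collar diameter 21 to 106, blue flat-sided handle 106 to 178, 30 wide along x, 22 along y (hold across the 22). Display on -x side. In the stand its tip is 20 above the bench; lift straight up 100 or more to clear the tube (mm)
- pen_stand: the meter's stand, fixed to the bench: round grey foot of diameter 80 and an upright aluminium tube of outside diameter 22, inside 14, whose top is 118 above the bench. Origin on the bench on the tube's axis (mm)
- driver_red: red-handled screwdriver, 158 long, lying left of the outer can; leave it where it is (mm)
- solder_pump: grey desoldering pump, 19 thick, 164 long, lying right of the outer can; leave it where it is (mm)
- side_cutters: small red-handled side cutters lying at the left; leave it where it is (mm)
- multimeter: yellow and black multimeter lying behind the outer can; leave it where it is (mm)
- battery_1: red and silver battery lying behind the outer can; leave it where it is (mm)
- wick_reel: flat blue reel behind at the left; leave it where it is (mm)

How it is judged:
By the outcome, as a careful person would: the job done as asked, in the order asked, and still so for the second after the job is handed in, while the arm keeps its last pose, push and grip.
It also fails if it takes over 58 s, if anything falls off the work surface, if the arm or the gripper's body presses on something with over 40 N, if the wrist force passes 120 N, or if a joint passes its speed limit or range.

ROBOT

A 6-joint arm with a two-finger parallel gripper is mounted at the origin on a cart in front of the work surface, level with it; the furniture and walls round the work are solid. World frame = base frame: x ahead of the robot, y to its left, z up, the work surface at z = 0. Lengths are in m, angles in rad, forces in N, time in s.
With the tool pointing down it reaches from about 0.25 to 0.775 m from the base axis. Payload 4 kg.
Tool frame: the origin (TCP) lies between the finger pads; the fingertips stand 25 mm ahead of it and the grasp point (between the pads) lies 6 mm ahead of it (robot.tip_reach is the distance from the TCP to the fingertips, in m); z points along the fingers, y is the line along which they close (so a half turn about z gives the same grasp; the last joint's range is limited). The gripper opens to 94 mm and grips with 3 to 60 N. Pads are 16 mm wide; open, the fingers measure 119 mm over their backs; the gripper's body (75 mm by 177 mm) begins 78 mm behind the grasp point.
Start: joints at [1.075, 0.087, 1.371, -0, 1.684, -0.103], TCP at [0.211, 0.508, 0.231] pointing down, gripper open.
Joint ranges: [-3.1, 3.1], [-0.76, 2.03], [0.27, 2.55], [-1.08, 4.22], [0.17, 2.65], [-2.57, 2.57]. Speed limits (rad/s): [2.79, 2.79, 3.14, 3.14, 3.14, 3.14].

INTERFACE

Orientations are given as [roll, pitch, yaw] about the fixed x, y, z axes, in that order (R = Rz(yaw) Ry(pitch) Rx(roll)).
In Python, from bench import sensors, snapshot, camera_info, ticket, robot gives the robot as it stands.
- The arm moves only by the tool arm_command, never from a script. Its argument "plan" is a list of rows, each an object with "grip": the closure, from -1 (fully open) to 1 (shut); "slide": the shift along the tool's x, y, z normalised to -1 to 1, where 1 is 500 mm, a list of three; "spin": the turn about the tool's z normalised to -1 to 1, where 1 is 5 degrees. A call has 1 to 10 rows; each row shifts and turns the commanded pose from where the row before left it, along the tool's axes as they then stand; what a row does not reach is not made up. A row lasts 1/8 s, in which the tool goes at most 62.5 mm and 10.7 degrees, less where a joint would pass 70% of its speed; a pose out of reach is approached as far as the arm can. A call with a number of a shift or a turn outside -1 to 1 is refused whole. A call with a gripper value outside its range is refused whole. The fingers move at their own pace and stop on an object; the grip force is fixed at half the most. Time passes only in rows, so rows that do not move let the fingers close. It gives the time, the measured TCP pose, the force, the opening and the grip force at its end, in the units of the state.
- sensors.get_obs(): the state, without advancing time (a new reading comes with each control period).
- snapshot(name): name is "scene" or "side" or "wrist"; returns the picture (400x640x3 uint8, red, green, blue); there is no depth.
- camera_info(name): a dict with "fx", "fy", "cx", "cy" (pixels), "k1" (the pictures are not rectified: a ray, as slopes to the right and down, at radius r is drawn at 1 + k1 r^2 times it, then the intrinsics apply), "position" and "rotation" of the camera in the world. Camera axes: x right, y up, looking along -z (the intrinsics and any distortion apply to the point x, -y, -z); pixel columns grow to the right and rows downward; lengths in m; the calibration is good to about 2 mm. A picture is of the moment at which its call begins: read the wrist's pose just before it. camera_info takes no time and is no camera call; for the wrist camera it gives the pose at the moment of the call.
- ticket.close_job(): hands the job in; it is judged then, once.
The state is a dict: "time": time; "joint_positions": joint angles; "qvel": joint speeds; "joint_torque": joint torques, N m; "tool_pos": TCP position; "ee_rot": TCP orientation; "wrist_force": force on the tool from outside, world axes, zero at the start; "wrist_torque": the same for the moment, N m; "width": finger opening in m; "finger_force": force on a finger pad.
Only numpy, scipy, OpenCV 4.12 (cv2) and the standard library are available. Lean on these libraries where they do the work, as an engineer would, in place of code of your own. Each camera call takes 0.05 s, during which the arm holds its last target. There are 200 camera calls.

## Working session

There is one attempt and no reset: what is moved stays moved. The work goes in short steps, Python scripts to look and compute and a tool call to move; the robot and the scene stay as the last step left them, time stands still between calls to the robot, and variables do not carry over. Pictures are saved under pics/ and viewed, at most 10 in all, crops included, and the job is handed in when it is done.

Besides the shell and the picture viewer there is one more tool, called as name(argument=value, ...), one argument or row to a line, values as JSON. arm_command: Moves the arm, as the interface text tells. Scaled input: -1 to 1 covers 500 mm each way for a shift and 5 degrees each way for a turn. Its arguments: {"type":"object","properties":{"plan":{"type":"array","items":{"type":"object","properties":{"grip":{"type":"number"},"slide":{"type":"array","items":{"type":"number"}},"spin":{"type":"number"}}}}},"required":["plan"]}

```bash
mkdir -p pics
python3 - <<'E'
from bench import *
import cv2
o=sensors.get_obs();print(o)
for n in("scene","side"):
    print(n,camera_info(n)); cv2.imwrite(f"pics/{n}0.png",snapshot(n)[:,:,::-1])
E
```

```text
{'time': 0.0, 'joint_positions': array([ 1.07493319e+00,  8.79649441e-02,  1.37223877e+00, -3.09415778e-05,
        1.68360192e+00, -1.03096089e-01]), 'qvel': array([ 4.25767221e-04,  7.05561527e-04, -2.12782785e-04, -7.78135223e-05,
        7.92420998e-04, -6.81467196e-04]), 'joint_torque': array([-4.63868819e-04, -3.40199196e+01, -3.02419281e+01,  7.17073912e-02,
        3.31754854e-02, -2.01010412e-04]), 'tool_pos': array([0.21028621, 0.50767874, 0.22930655]), 'ee_rot': array([-3.13938826e+00, -1.97156205e-04,  2.74882194e+00]), 'wrist_force': array([-1.10367857,  0.66091278, -0.7068169 ]), 'wrist_torque': array([-0.01063315,  0.01099777,  0.02712138]), 'finger_force': 0.0, 'width': 0.09404439647864735}
scene {'fx': 487.7529241010261, 'fy': 487.7529241010261, 'cx': 312.077461233788, 'cy': 198.7061911467604, 'k1': 0.02379908662552876, 'position': array([ 0.21642224, -0.75996525,  1.03135999]), 'rotation': array([ 0.74579918,  0.01521664, -0.43269653])}
side {'fx': 455.4362365638608, 'fy': 455.4362365638608, 'cx': 316.30493936920107, 'cy': 202.4587773552497, 'k1': 0.03496134065920569, 'position': array([0.21426262, 1.10685016, 0.73713929]), 'rotation': array([ 1.03990168,  0.00568054, -2.79452809])}
```

View pics/scene0.png

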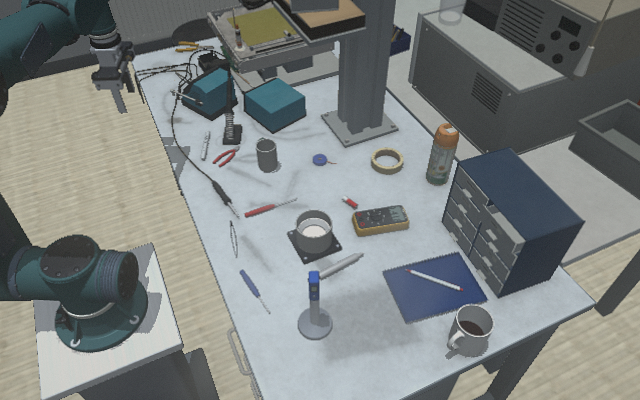

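View pics/side0.png

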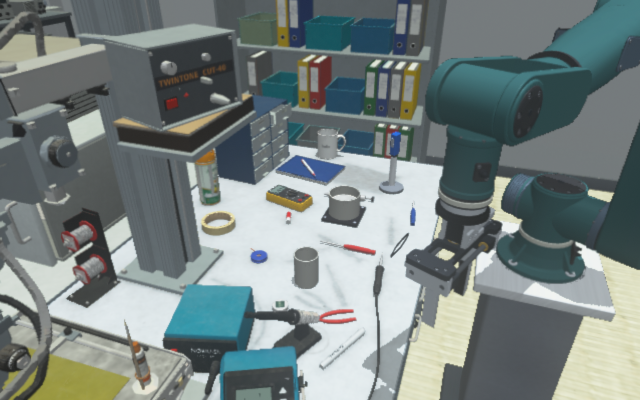

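The scene view shows the narrow can at about (266,155), the wide can at (314,231) and the stand at (315,322) with the pen top at (314,275). The side view shows the narrow can at (306,268), the wide can at (344,205) and the stand at (391,186). Next I'll enlarge these.

```bash
cat > h.py <<'E'
from bench import *
import cv2, numpy as np
from scipy.spatial.transform import Rotation as R
def cam(n):
    c=camera_info(n); return c,R.from_euler('xyz',c['rotation']).as_matrix()
def ray(c,M,u,v):
    d=np.array([(u-c['cx'])/c['fx'],(v-c['cy'])/c['fy']]); s=d.copy()
    for _ in range(20): s=d/(1+c['k1']*(s@s))
    return M@np.array([s[0],-s[1],-1])
def at(c,M,u,v,z):
    r=ray(c,M,u,v); return c['position']+r*(z-c['position'][2])/r[2]
def proj(c,M,P):
    p=(np.atleast_2d(P)-c['position'])@M; s=np.c_[p[:,0],-p[:,1]]/-p[:,2:]
    s=s*(1+c['k1']*(s**2).sum(1,keepdims=True)); return s*c['fx']+[c['cx'],c['cy']]
def crop(im,u,v,w=66,h=50,k=6): # top-left u,v
    return cv2.resize(im[v:v+h,u:u+w],None,fx=k,fy=k,interpolation=cv2.INTER_CUBIC)
E
python3 - <<'E'
from h import *
a=cv2.imread('pics/scene0.png');b=cv2.imread('pics/side0.png')
m=np.vstack([np.hstack([crop(a,235,130),crop(a,280,205)]),np.hstack([crop(b,275,240),crop(b,312,178)])])
cv2.imwrite('pics/m1.png',m)
m=np.hstack([crop(a,282,262,66,100),crop(b,357,120,66,100)])
cv2.imwrite('pics/m2.png',m)
for n,u,v,z in [('scene',266,141,.085),('side',306,252,.085),('scene',314,218,.078),('side',344,194,.078),('scene',315,324,0),('side',391,187,0)]:
    c,M=cam(n);print(n,at(c,M,u,v,z).round(3))
E
```

```text
scene [0.544 0.311 0.085]
side [0.539 0.291 0.085]
scene [ 0.549 -0.018  0.078]
side [ 0.539 -0.021  0.078]
scene [ 0.442 -0.251  0.   ]
side [ 0.442 -0.253  0.   ]
```

View pics/m1.png

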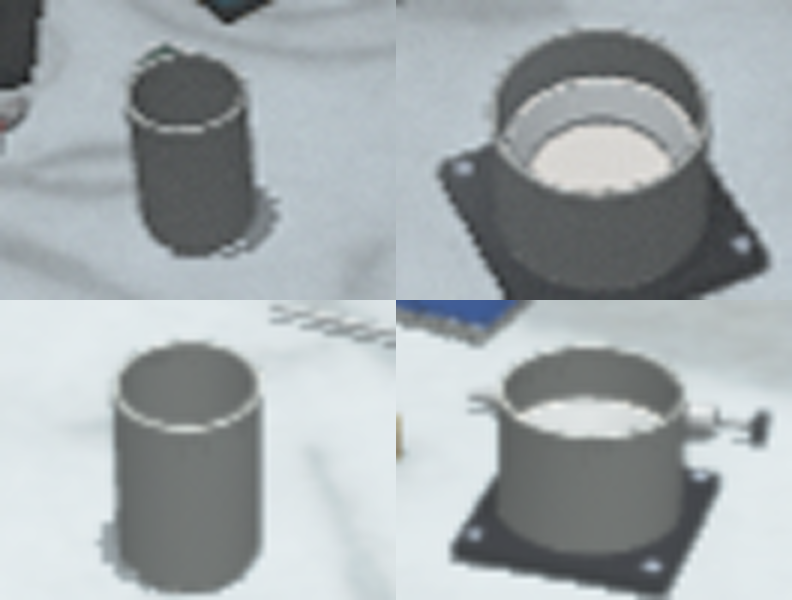

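View pics/m2.png

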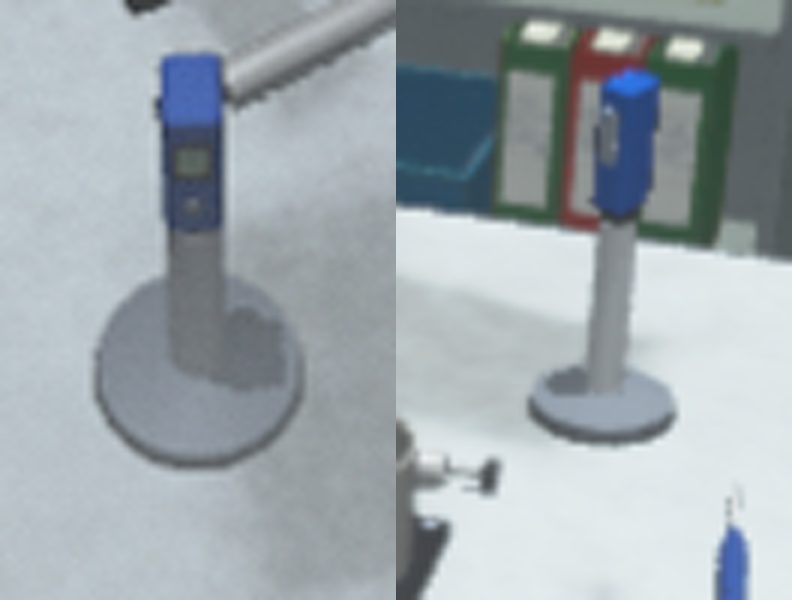

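The crops give clear rim ellipses and the foot and handle edges. I'll fit the poses from the extreme pixels.

```bash
cat >> h.py <<'E'
from scipy.optimize import least_squares
def circ(x,y,z,r):
    t=np.linspace(0,2*np.pi,181); return np.c_[x+r*np.cos(t),y+r*np.sin(t),0*t+z]
def ext(p): return np.r_[p[:,0].min(),p[:,0].max(),p[:,1].min(),p[:,1].max()]
E
cat > fit.py <<'E'
from h import *
C={n:cam(n) for n in('scene','side')}
def px(u0,v0,l): # crop l,r,t,b
    l=(np.array(l)+.5)/6-.5; return l+np.array([u0,u0,v0,v0])
obs={'narrow':(.085,.030,{'scene':px(235,130,[127,246,52,132]),'side':px(275,240,[117,262,42,132])}),
'wide':(.078,.047,{'scene':px(280,205,[101-3,313,29,195]),'side':px(312,178,[105,288,46,138])})}
for k,(z,r,d) in obs.items():
    for use in (['scene'],['side'],['scene','side']):
        f=lambda p:np.concatenate([ext(proj(*C[n],circ(p[0],p[1],z,r)))-d[n] for n in use])
        s=least_squares(f,[.54,.1]);print(k,use,s.x.round(4),s.fun.round(1))
# foot bottom edge: left,right,bottom
d={'scene':px(282,262,[95,302,0,467])[[0,1,3]],'side':px(357,120,[529-396,676-396,0,443])[[0,1,3]]}
for use in (['scene'],['side'],['scene','side']):
    f=lambda p:np.concatenate([ext(proj(*C[n],circ(p[0],p[1],0.003,.040)))[[0,1,3]]-d[n] for n in use])
    s=least_squares(f,[.44,-.25]);print('foot',use,s.x.round(4),s.fun.round(1))
q=np.array([[165,55],[220,55],[222,125],[163,125]]);q=(q+.5)/6-.5+[282,262]
P=np.array([at(*C['scene'],*a,.198) for a in q]);print(P.round(4),P.mean(0),np.linalg.norm(np.diff(P,axis=0),axis=1))
e=P[0]-P[3]+P[1]-P[2];print('yaw',np.degrees(np.arctan2(e[1],e[0])))
E
python3 fit.py
```

```text
narrow ['scene'] [0.5373 0.2952] [-0.3  0.3 -0.1  0. ]
narrow ['side'] [0.5363 0.298 ] [-0.6  0.6 -0.2  0.1]
narrow ['scene', 'side'] [0.537  0.2966] [-0.5  0.  -0.3 -0.2 -0.6  0.5 -0.5 -0.3]
wide ['scene'] [ 0.5415 -0.0321] [-0.6  0.6 -0.4  0.3]
wide ['side'] [ 0.5409 -0.0292] [-0.6  0.6 -0.1  0. ]
wide ['scene', 'side'] [ 0.5415 -0.0315] [-0.7  0.4 -0.6  0.2 -0.6  0.6 -0.5 -0.4]
foot ['scene'] [ 0.441  -0.2507] [-0.  0. -0.]
foot ['side'] [ 0.4403 -0.2433] [ 0.2 -0.2  0. ]
foot ['scene', 'side'] [ 0.4413 -0.2499] [-0.  -0.1 -0.3  0.4 -0.1 -0.9]
[[ 0.4381 -0.2352  0.198 ]
 [ 0.455  -0.2433  0.198 ]
 [ 0.4437 -0.2689  0.198 ]
 [ 0.4258 -0.2604  0.198 ]] [ 0.44064424 -0.25195169  0.198     ] [0.01875638 0.02801699 0.01973376]
yaw 65.08015799845548
```

arm_command(
  plan=[
    {"slide":[-0.0957,-0.0175,0],"spin":0,"grip":-1},
    {"slide":[-0.0957,-0.0175,0],"spin":0,"grip":-1},
    {"slide":[-0.0957,-0.0175,0],"spin":0,"grip":-1},
    {"slide":[-0.0957,-0.0175,0],"spin":0,"grip":-1},
    {"slide":[-0.0957,-0.0175,0],"spin":0,"grip":-1},
    {"slide":[-0.0957,-0.0175,0],"spin":0,"grip":-1},
    {"slide":[-0.0957,-0.0175,0],"spin":0,"grip":-1},
    {"slide":[-0.0957,-0.0175,0],"spin":0,"grip":-1},
    {"slide":[0,0,0],"spin":0,"grip":-1},
    {"slide":[0,0,0],"spin":0,"grip":-1},
  ],
)

```text
time: 1.35
tool_pos: [0.5369, 0.297, 0.2298]
ee_rot: [-3.141, -0.002, 2.749]
wrist_force: [0.2, -0.2, 0.3]
width: 0.0938
finger_force: 0.0
```

```bash
cat >> h.py <<'E'
def go(x,y,z,yaw=None):
    o=sensors.get_obs(); M=R.from_euler('xyz',o['ee_rot']).as_matrix()
    d=M.T@(np.array([x,y,z])-o['tool_pos'])
    print('pos',o['tool_pos'].round(4),'rot',np.degrees(o['ee_rot']).round(2),'need mm',(d*1000).round(1),'units',(d/.5).round(4),'F',o['wrist_force'].round(2),'w',round(o['width'],4),'t',o['time'])
E
python3 - <<'E'
from h import *
go(.537,.2966,.082)
c,M=cam('wrist');print(c['position'],c['fx'])
im=snapshot('wrist')[:,:,::-1].copy()
for n,z,r in((0,.085,.030),(0,.085,.0275),(0,0.003,.009)):
    p=proj(c,M,circ(.537,.2966,z,r)); cv2.polylines(im,[np.round(p).astype(int)],True,(0,0,255) if r>.01 else (0,255,0),1)
cv2.imwrite('pics/w1.png',im)
E
```

```text
pos [0.5369 0.297  0.2298] rot [-1.7996e+02 -9.0000e-02  1.5748e+02] need mm [ -0.5  -0.3 147.8] units [-0.001  -0.0006  0.2957] F [ 0.19 -0.24  0.31] w 0.0938 t 1.35
[0.47119244 0.32417478 0.38439528] 324.0846359615351
```

View pics/w1.png

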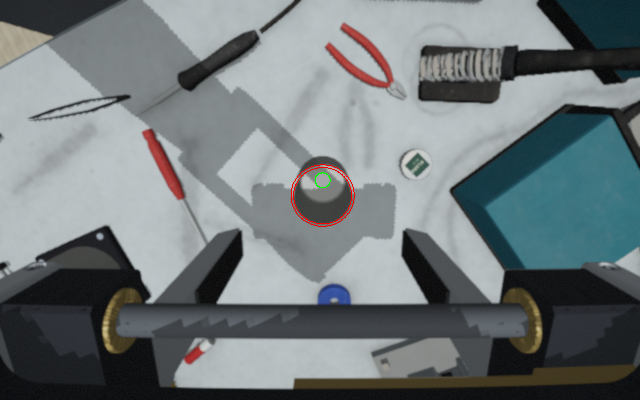

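The predicted rim and floor spot overlay the can in the wrist view, centred at about (322,195). I'll descend and grip.

arm_command(
  plan=[
    {"slide":[-0.001,-0.0006,0.06],"grip":-1},
    {"slide":[0,0,0.06],"grip":-1},
    {"slide":[0,0,0.06],"grip":-1},
    {"slide":[0,0,0.06],"grip":-1},
    {"slide":[0,0,0.03],"grip":-1},
    {"slide":[0,0,0.026],"grip":-1},
    {"slide":[0,0,0],"grip":-1},
    {"slide":[0,0,0],"grip":1},
    {"slide":[0,0,0],"grip":1},
    {"slide":[0,0,0],"grip":1},
  ],
)

```text
invalid input at $.plan[0]: expected keys grip, slide, spin
```

arm_command(
  plan=[
    {"slide":[0,0,0],"grip":1},
    {"slide":[0,0,0],"grip":1},
    {"slide":[0,0,0],"grip":1},
    {"slide":[0,0,0],"grip":1},
  ],
)

```text
invalid input at $.plan[0]: expected keys grip, slide, spin
```

```bash
python3 -c "
from h import *
go(.5415,-.0315,.192)"
```

```text
pos [0.5365 0.2975 0.2302] rot [-1.7998e+02 -6.0000e-02  1.5754e+02] need mm [-130.3 -302.1   38.1] units [-0.2606 -0.6042  0.0762] F [-0.01 -0.55  0.33] w 0.0942 t 1.4
```

arm_command(
  plan=[
    {"slide":[-0.001,-0.001,0.06],"spin":0,"grip":-1},
    {"slide":[0,0,0.06],"spin":0,"grip":-1},
    {"slide":[0,0,0.06],"spin":0,"grip":-1},
    {"slide":[0,0,0.06],"spin":0,"grip":-1},
    {"slide":[0,0,0.03],"spin":0,"grip":-1},
    {"slide":[0,0,0.026],"spin":0,"grip":-1},
    {"slide":[0,0,0],"spin":0,"grip":-1},
    {"slide":[0,0,0],"spin":0,"grip":1},
    {"slide":[0,0,0],"spin":0,"grip":1},
    {"slide":[0,0,0],"spin":0,"grip":1},
  ],
)

```text
time: 2.65
tool_pos: [0.5381, 0.2964, 0.0833]
ee_rot: [3.141, 0.001, 2.749]
wrist_force: [-0.2, 0.4, -0.2]
width: 0.0676
finger_force: 0.0
```

arm_command(
  plan=[
    {"slide":[0,0,0],"spin":0,"grip":1},
    {"slide":[0,0,0],"spin":0,"grip":1},
    {"slide":[0,0,0],"spin":0,"grip":1},
    {"slide":[0,0,0],"spin":0,"grip":1},
  ],
)

```text
time: 3.15
tool_pos: [0.5379, 0.2964, 0.0829]
ee_rot: [3.141, 0.001, 2.749]
wrist_force: [-0.6, 0.6, 2.1]
width: 0.0595
finger_force: 30.0
```

```bash
python3 -c "
from h import *
go(.5415,-.0315,.192)"
```

```text
pos [0.5379 0.2964 0.0829] rot [1.7996e+02 4.0000e-02 1.5750e+02] need mm [-128.9 -301.5 -109.2] units [-0.2577 -0.603  -0.2184] F [-0.64  0.63  2.12] w 0.0595 t 3.15
```

arm_command(
  plan=[
    {"slide":[0,0,-0.02],"spin":0,"grip":1},
    {"slide":[0,0,-0.05],"spin":0,"grip":1},
    {"slide":[0,0,-0.05],"spin":0,"grip":1},
    {"slide":[0,0,-0.05],"spin":0,"grip":1},
    {"slide":[0,0,-0.05],"spin":0,"grip":1},
    {"slide":[-0.0128,-0.03,0],"spin":0,"grip":1},
    {"slide":[-0.0245,-0.0573,0],"spin":0,"grip":1},
    {"slide":[-0.0245,-0.0573,0],"spin":0,"grip":1},
    {"slide":[-0.0245,-0.0573,0],"spin":0,"grip":1},
    {"slide":[-0.0245,-0.0573,0],"spin":0,"grip":1},
  ],
)

```text
time: 4.4
tool_pos: [0.5381, 0.1531, 0.1904]
ee_rot: [-3.139, -0.003, 2.748]
wrist_force: [0.3, 0.6, -2.3]
width: 0.0594
finger_force: 30.0
```

arm_command(
  plan=[
    {"slide":[-0.0245,-0.0573,0],"spin":0,"grip":1},
    {"slide":[-0.0245,-0.0573,0],"spin":0,"grip":1},
    {"slide":[-0.0245,-0.0573,0],"spin":0,"grip":1},
    {"slide":[-0.0245,-0.0573,0],"spin":0,"grip":1},
    {"slide":[-0.0245,-0.0573,0],"spin":0,"grip":1},
    {"slide":[-0.0244,-0.0573,0],"spin":0,"grip":1},
    {"slide":[0,0,0],"spin":0,"grip":1},
    {"slide":[0,0,0],"spin":0,"grip":1},
    {"slide":[0,0,0],"spin":0,"grip":1},
  ],
)

```text
time: 5.52
tool_pos: [0.5409, -0.0308, 0.192]
ee_rot: [3.141, -0.001, 2.75]
wrist_force: [0.3, -0.1, -1.4]
width: 0.0595
finger_force: 30.0
```

Run:
```python
from h import *
go(.5415,-.0315,.113)
out=[]
for n,u,v in(('scene',280,180),('side',305,140)):
    c,M=cam(n);out.append(crop(snapshot(n)[:,:,::-1],u,v,66,90))
cv2.imwrite('pics/m3.png',np.hstack(out))
```

```text
pos [ 0.5409 -0.0308  0.192 ] rot [ 1.7999e+02 -5.0000e-02  1.5756e+02] need mm [-0.9 -0.5 79. ] units [-0.0017 -0.0009  0.158 ] F [ 0.34 -0.06 -1.36] w 0.0595 t 5.525
```

View pics/m3.png

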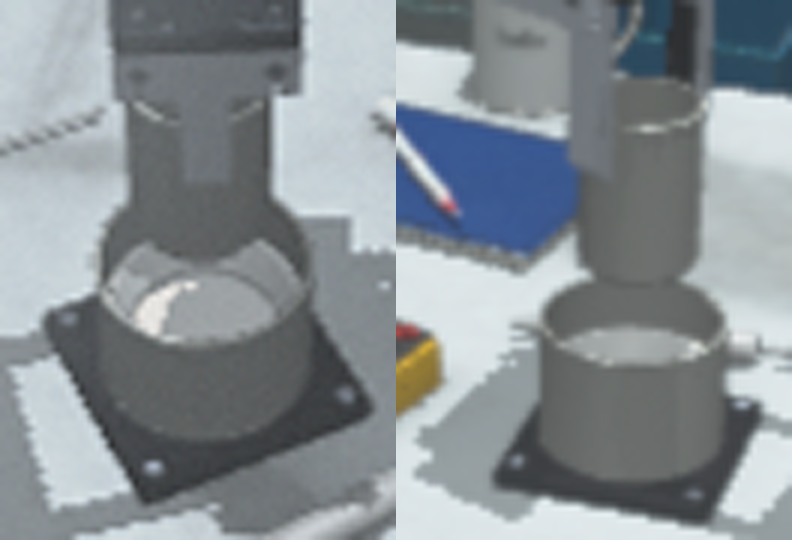

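The can hangs upright over the wide can in both views. I'll lower it, watching the force.

arm_command(
  plan=[
    {"slide":[-0.0017,-0.0009,0.02],"spin":0,"grip":1},
    {"slide":[0,0,0.03],"spin":0,"grip":1},
    {"slide":[0,0,0.03],"spin":0,"grip":1},
    {"slide":[0,0,0.02],"spin":0,"grip":1},
    {"slide":[0,0,0.02],"spin":0,"grip":1},
    {"slide":[0,0,0.01],"spin":0,"grip":1},
    {"slide":[0,0,0.01],"spin":0,"grip":1},
    {"slide":[0,0,0],"spin":0,"grip":1},
    {"slide":[0,0,0],"spin":0,"grip":1},
  ],
)

```text
time: 6.75
tool_pos: [0.5422, -0.0324, 0.1229]
ee_rot: [3.141, 0.001, 2.749]
wrist_force: [0.7, -0.1, -1.6]
width: 0.0599
finger_force: 30.0
```

```bash
python3 -c "
from h import *
go(.5415,-.0315,.113)"
```

```text
pos [ 0.5422 -0.0324  0.1229] rot [1.7998e+02 5.0000e-02 1.5749e+02] need mm [1.  0.5 9.9] units [0.002  0.0011 0.0199] F [ 0.68 -0.11 -1.59] w 0.0599 t 6.75
```

arm_command(
  plan=[
    {"slide":[0.001,0.0005,0.004],"spin":0,"grip":1},
    {"slide":[0,0,0.004],"spin":0,"grip":1},
    {"slide":[0,0,0.004],"spin":0,"grip":1},
    {"slide":[0,0,0.003],"spin":0,"grip":1},
    {"slide":[0,0,0.002],"spin":0,"grip":1},
    {"slide":[0,0,0],"spin":0,"grip":1},
    {"slide":[0,0,0],"spin":0,"grip":1},
  ],
)

```text
time: 7.62
tool_pos: [0.5416, -0.0319, 0.114]
ee_rot: [3.141, 0.0, 2.749]
wrist_force: [0.2, 0.4, -1.6]
width: 0.0594
finger_force: 30.0
```

arm_command(
  plan=[
    {"slide":[0,0,0.002],"spin":0,"grip":1},
    {"slide":[0,0,0.002],"spin":0,"grip":1},
    {"slide":[0,0,0],"spin":0,"grip":1},
    {"slide":[0,0,0],"spin":0,"grip":1},
  ],
)

```text
time: 8.12
tool_pos: [0.5418, -0.0319, 0.1129]
ee_rot: [3.141, 0.001, 2.749]
wrist_force: [-1.6, 0.8, 5.9]
width: 0.0596
finger_force: 30.0
```

Contact came at the expected height (0.113), so it's down. Release and rise.

arm_command(
  plan=[
    {"slide":[0,0,0],"spin":0,"grip":-1},
    {"slide":[0,0,0],"spin":0,"grip":-1},
    {"slide":[0,0,0],"spin":0,"grip":-1},
    {"slide":[0,0,0],"spin":0,"grip":-1},
    {"slide":[0,0,-0.02],"spin":0,"grip":-1},
    {"slide":[0,0,-0.07],"spin":0,"grip":-1},
    {"slide":[0,0,-0.1],"spin":0,"grip":-1},
    {"slide":[0,0,-0.1],"spin":0,"grip":-1},
    {"slide":[0,0,-0.09],"spin":0,"grip":-1},
    {"slide":[0,0,0],"spin":0,"grip":-1},
  ],
)

```text
time: 9.38
tool_pos: [0.5431, -0.0321, 0.3082]
ee_rot: [3.139, 0.011, 2.749]
wrist_force: [0.6, -0.6, 0.5]
width: 0.0941
finger_force: 0.0
```

arm_command(
  plan=[
    {"slide":[0,0,0],"spin":1,"grip":-1},
    {"slide":[0,0,0],"spin":1,"grip":-1},
    {"slide":[0,0,0],"spin":1,"grip":-1},
    {"slide":[0,0,0],"spin":1,"grip":-1},
    {"slide":[0,0,0],"spin":1,"grip":-1},
    {"slide":[0,0,0],"spin":1,"grip":-1},
    {"slide":[0,0,0],"spin":1,"grip":-1},
    {"slide":[0,0,0],"spin":1,"grip":-1},
    {"slide":[0,0,0],"spin":1,"grip":-1},
    {"slide":[0,0,0],"spin":1,"grip":-1},
  ],
)

```text
time: 10.62
tool_pos: [0.5411, -0.0318, 0.3006]
ee_rot: [-3.14, -0.001, 1.873]
wrist_force: [0.0, 0.0, -0.8]
width: 0.0941
finger_force: 0.0
```

arm_command(
  plan=[
    {"slide":[0,0,0],"spin":1,"grip":-1},
    {"slide":[0,0,0],"spin":1,"grip":-1},
    {"slide":[0,0,0],"spin":1,"grip":-1},
    {"slide":[0,0,0],"spin":1,"grip":-1},
    {"slide":[0,0,0],"spin":1,"grip":-1},
    {"slide":[0,0,0],"spin":1,"grip":-1},
    {"slide":[0,0,0],"spin":1,"grip":-1},
    {"slide":[0,0,0],"spin":1,"grip":-1},
    {"slide":[0,0,0],"spin":0.48,"grip":-1},
    {"slide":[0,0,0],"spin":0,"grip":-1},
  ],
)

```text
time: 11.88
tool_pos: [0.5411, -0.0318, 0.3009]
ee_rot: [-3.14, 0.0, 1.137]
wrist_force: [-0.2, -0.2, 0.2]
width: 0.0941
finger_force: 0.0
```

Run:
```python
from h import *
go(.441,-.251,.300)
# narrow can seen from scene & side, and wrist
for n in('scene','side'): cv2.imwrite(f'pics/{n}2.png',snapshot(n)[:,:,::-1])
c,M=cam('wrist');cv2.imwrite('pics/w2.png',snapshot('wrist')[:,:,::-1]);np.savez('w2',p=c['position'],M=M)
a=cv2.imread('pics/scene2.png');b=cv2.imread('pics/side2.png')
cv2.imwrite('pics/m4.png',np.hstack([crop(a,280,190,66,70),crop(b,310,160,66,70)]))
```

```text
pos [ 0.5411 -0.0318  0.3009] rot [-1.7989e+02  3.0000e-02  6.5130e+01] need mm [-241.     1.3    1. ] units [-0.4819  0.0027  0.0019] F [-0.24 -0.25  0.24] w 0.0941 t 11.875
```

View pics/m4.png

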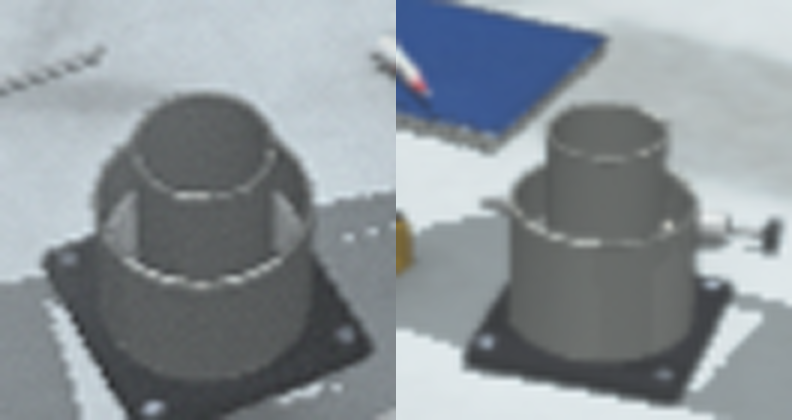

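The narrow can stands upright and centred in the wide can. Next I move above the pen.

arm_command(
  plan=[
    {"slide":[-0.04,0.0027,0],"spin":0,"grip":-1},
    {"slide":[-0.08,0,0],"spin":0,"grip":-1},
    {"slide":[-0.08,0,0],"spin":0,"grip":-1},
    {"slide":[-0.08,0,0],"spin":0,"grip":-1},
    {"slide":[-0.08,0,0],"spin":0,"grip":-1},
    {"slide":[-0.08,0,0],"spin":0,"grip":-1},
    {"slide":[-0.0419,0,0],"spin":0,"grip":-1},
    {"slide":[0,0,0],"spin":0,"grip":-1},
    {"slide":[0,0,0],"spin":0,"grip":-1},
  ],
)

```text
time: 13.15
tool_pos: [0.4411, -0.2509, 0.302]
ee_rot: [3.142, -0.0, 1.136]
wrist_force: [0.0, -0.6, 0.7]
width: 0.0939
finger_force: 0.0
```

Run:
```python
from h import *
C={n:cam(n) for n in('scene','side')}
px=lambda u,v,l:(np.array(l)+.5)/6-.5+np.array([u,u,v,v])
d={'scene':px(280,190,[132,275,93,199]),'side':px(310,160,[151,272,103,161])}
for use in (['scene'],['side'],['scene','side']):
    s=least_squares(lambda p:np.concatenate([ext(proj(*C[n],circ(p[0],p[1],.115,.030)))-d[n] for n in use]),[.54,-.03]);print(use,s.x.round(4),s.fun.round(1))
go(.441,-.251,.168)
c,M=cam('wrist');im=snapshot('wrist')[:,:,::-1].copy();cv2.imwrite('pics/w3.png',im)
A=R.from_euler('z',65.1,degrees=True).as_matrix()
h=np.array([[.015,.011,0],[-.015,.011,0],[-.015,-.011,0],[.015,-.011,0]])@A.T
for z,col in((.198,(0,0,255)),(.126,(0,255,255))):
    p=proj(c,M,h+[.441,-.251,z]);print(p.round(1).tolist());cv2.polylines(im,[np.round(p).astype(int)],True,col,1)
u,v=p.mean(0).astype(int);u0=max(0,u-80);v0=max(0,v-70)
print(u0,v0);cv2.imwrite('pics/m5.png',crop(im,u0,v0,160,140,4))
```

```text
['scene'] [ 0.5406 -0.0333] [-0.1  0.1 -0.3  0.3]
['side'] [ 0.5405 -0.03  ] [-0.2  0.2  0.  -0.1]
['scene', 'side'] [ 0.5409 -0.0325] [-0.2  0.1 -0.5  0.  -0.   0.3 -0.3 -0.5]
pos [ 0.4411 -0.2509  0.302 ] rot [ 1.800e+02 -3.000e-02  6.509e+01] need mm [-2.00e-01 -1.00e-01  1.34e+02] units [-5.000e-04 -1.000e-04  2.681e-01] F [ 0.   -0.59  0.65] w 0.0939 t 13.15
[[308.1, 189.1], [308.5, 224.0], [334.7, 224.0], [335.0, 189.0]]
[[310.9, 174.2], [311.2, 202.3], [332.1, 202.3], [332.3, 174.1]]
241 118
```

View pics/m5.png

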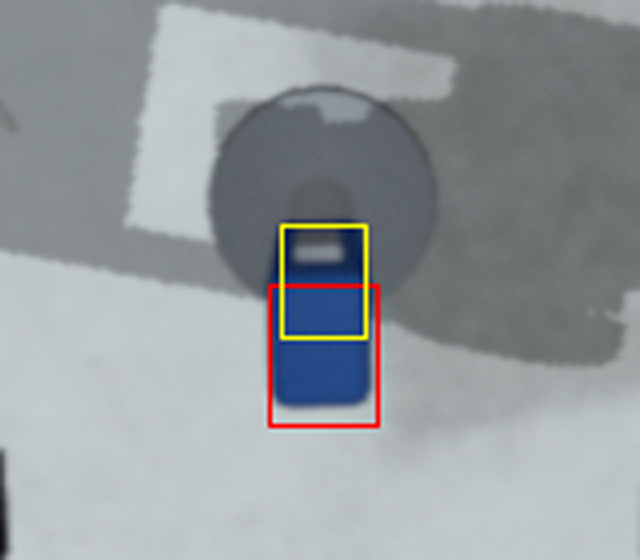

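In the wrist view the handle's top face is at crop columns 274–371, with its lower edge at row 405. It sits slightly above the red prediction, so I'll check that offset numerically against the foot and the edge profile.

Run:
```python
from h import *
im=cv2.imread('pics/w3.png');c,M=cam('wrist')
print(im[170:226:1,321].tolist())
print(im[205,300:345].tolist())
print('foot pred',ext(proj(c,M,circ(.441,-.251,.006,.040))), 'seen', [241+208/4,241+436/4,118+86/4])
print('foot z0',ext(proj(c,M,circ(.441,-.251,0,.040))))
```

```text
[[98, 95, 92], [97, 94, 90], [91, 84, 78], [80, 64, 57], [77, 69, 63], [77, 70, 66], [77, 72, 68], [77, 72, 67], [87, 82, 77], [115, 108, 102], [141, 133, 126], [141, 133, 125], [130, 120, 112], [102, 83, 71], [81, 48, 30], [84, 44, 22], [99, 51, 24], [114, 59, 28], [122, 65, 32], [130, 72, 39], [133, 73, 38], [136, 75, 39], [136, 75, 39], [137, 76, 41], [137, 77, 41], [137, 77, 42], [137, 76, 40], [137, 77, 40], [135, 73, 36], [136, 74, 39], [136, 75, 39], [136, 74, 39], [136, 74, 38], [136, 75, 40], [136, 74, 38], [135, 73, 37], [135, 73, 39], [135, 74, 39], [134, 72, 35], [135, 73, 37], [135, 73, 38], [134, 72, 37], [134, 72, 36], [134, 73, 37], [136, 75, 38], [134, 72, 36], [132, 72, 34], [129, 70, 34], [126, 73, 46], [141, 116, 102], [178, 171, 163], [197, 195, 187], [201, 199, 192], [201, 199, 191], [200, 198, 190], [199, 197, 190]]
[[201, 199, 191], [200, 199, 191], [201, 199, 191], [201, 200, 192], [202, 200, 193], [203, 201, 194], [197, 194, 187], [174, 167, 157], [136, 115, 102], [117, 71, 47], [122, 65, 34], [128, 70, 34], [132, 71, 37], [134, 73, 37], [134, 72, 36], [133, 72, 35], [134, 73, 37], [134, 73, 36], [135, 74, 38], [135, 73, 36], [135, 74, 40], [135, 73, 37], [135, 74, 38], [134, 71, 35], [136, 76, 39], [136, 76, 40], [137, 75, 39], [137, 75, 39], [137, 75, 39], [134, 74, 39], [130, 70, 36], [124, 66, 32], [119, 69, 42], [128, 103, 90], [162, 156, 148], [178, 177, 168], [178, 177, 170], [175, 174, 167], [174, 172, 166], [172, 170, 164], [172, 170, 164], [170, 169, 163], [168, 168, 162], [168, 168, 162], [166, 167, 162]]
foot pred [293.07971753 350.12579019 141.68162016 198.22475258] seen [293.0, 350.0, 139.5]
foot z0 [293.44268996 349.76734836 141.37333583 197.22812618]
```

Both foot and handle appear about 2.7 mm toward −tool x, which is within the calibration tolerance. I'll split the difference, grasp, and check the tip after lifting.

arm_command(
  plan=[
    {"slide":[-0.003,0,0.02],"spin":0,"grip":-1},
    {"slide":[0,0,0.06],"spin":0,"grip":-1},
    {"slide":[0,0,0.06],"spin":0,"grip":-1},
    {"slide":[0,0,0.06],"spin":0,"grip":-1},
    {"slide":[0,0,0.04],"spin":0,"grip":-1},
    {"slide":[0,0,0.024],"spin":0,"grip":-1},
    {"slide":[0,0,0],"spin":0,"grip":-1},
    {"slide":[0,0,0],"spin":0,"grip":-1},
    {"slide":[0,0,0],"spin":0,"grip":1},
    {"slide":[0,0,0],"spin":0,"grip":1},
  ],
)

```text
time: 14.45
tool_pos: [0.441, -0.2526, 0.1707]
ee_rot: [3.14, 0.0, 1.136]
wrist_force: [0.0, -0.8, -0.3]
width: 0.0777
finger_force: 0.0
```

arm_command(
  plan=[
    {"slide":[0,0,0],"spin":0,"grip":1},
    {"slide":[0,0,0],"spin":0,"grip":1},
    {"slide":[0,0,0],"spin":0,"grip":1},
    {"slide":[0,0,0],"spin":0,"grip":1},
    {"slide":[0,0,0],"spin":0,"grip":1},
    {"slide":[0,0,0],"spin":0,"grip":1},
    {"slide":[0,0,0],"spin":0,"grip":1},
    {"slide":[0,0,0],"spin":0,"grip":1},
  ],
)

```text
time: 15.45
tool_pos: [0.4406, -0.2523, 0.1699]
ee_rot: [-3.141, -0.0, 1.136]
wrist_force: [-0.5, 0.4, 0.2]
width: 0.0217
finger_force: 30.0
```

```bash
python3 -c "
from h import *
go(.441,-.251,.33);print(sensors.get_obs()['wrist_torque'])"
```

```text
pos [ 0.4406 -0.2523  0.1699] rot [-1.7999e+02 -1.0000e-02  6.5100e+01] need mm [   1.4   -0.2 -160.1] units [ 0.0027 -0.0004 -0.3202] F [-0.52  0.35  0.24] w 0.0217 t 15.45
[0.07197876 0.24018688 0.04727305]
```

arm_command(
  plan=[
    {"slide":[0,0,-0.01],"spin":0,"grip":1},
    {"slide":[0,0,-0.02],"spin":0,"grip":1},
    {"slide":[0,0,-0.04],"spin":0,"grip":1},
    {"slide":[0,0,-0.05],"spin":0,"grip":1},
    {"slide":[0,0,-0.05],"spin":0,"grip":1},
    {"slide":[0,0,-0.05],"spin":0,"grip":1},
    {"slide":[0,0,-0.05],"spin":0,"grip":1},
    {"slide":[0,0,-0.05],"spin":0,"grip":1},
    {"slide":[0,0,0],"spin":0,"grip":1},
    {"slide":[0,0,0],"spin":0,"grip":1},
  ],
)

```text
time: 16.7
tool_pos: [0.4405, -0.2523, 0.3292]
ee_rot: [-3.141, -0.0, 1.136]
wrist_force: [0.1, -1.1, -1.1]
width: 0.0216
finger_force: 30.0
```

```bash
python3 -c "
from h import *
go(.541,-.0325,.33);print(sensors.get_obs()['wrist_torque'])"
```

```text
pos [ 0.4405 -0.2523  0.3292] rot [-1.7995e+02 -2.0000e-02  6.5090e+01] need mm [241.6  -1.4  -0.7] units [ 0.4833 -0.0028 -0.0015] F [ 0.09 -1.12 -1.09] w 0.0216 t 16.7
[-0.11051627  0.10324557  0.00632894]
```

arm_command(
  plan=[
    {"slide":[0.03,-0.0028,0],"spin":0,"grip":1},
    {"slide":[0.06,0,0],"spin":0,"grip":1},
    {"slide":[0.06,0,0],"spin":0,"grip":1},
    {"slide":[0.07,0,0],"spin":0,"grip":1},
    {"slide":[0.07,0,0],"spin":0,"grip":1},
    {"slide":[0.07,0,0],"spin":0,"grip":1},
    {"slide":[0.06,0,0],"spin":0,"grip":1},
    {"slide":[0.04,0,0],"spin":0,"grip":1},
    {"slide":[0.0233,0,0],"spin":0,"grip":1},
    {"slide":[0,0,0],"spin":0,"grip":1},
  ],
)

```text
time: 17.95
tool_pos: [0.5412, -0.0322, 0.3296]
ee_rot: [-3.141, 0.0, 1.137]
wrist_force: [0.8, -1.0, -1.4]
width: 0.0216
finger_force: 30.0
```

arm_command(
  plan=[
    {"slide":[0,0,0],"spin":0,"grip":1},
    {"slide":[0,0,0],"spin":0,"grip":1},
    {"slide":[0,0,0],"spin":0,"grip":1},
  ],
)

```text
time: 18.32
tool_pos: [0.541, -0.0332, 0.3301]
ee_rot: [3.141, -0.0, 1.135]
wrist_force: [-0.0, 0.0, -1.1]
width: 0.0218
finger_force: 30.0
```

Run:
```python
from h import *
go(.541,-.0325,.193)
out=[]
for n,u,v in(('scene',283,140),('side',313,100)):
    c,M=cam(n);a=snapshot(n)[:,:,::-1];cv2.imwrite(f'pics/{n}4.png',a)
    out.append(crop(a,u,v,66,100))
    print(n,'tip',proj(c,M,[.541,-.0325,.179]),'rim',ext(proj(c,M,circ(.541,-.0325,.115,.030))),'at .27',proj(c,M,[.541,-.0325,.27]))
cv2.imwrite('pics/m6.png',np.hstack(out))
```

```text
pos [ 0.541  -0.0332  0.3301] rot [179.99  -0.    65.03] need mm [  0.6  -0.4 137.1] units [ 0.0013 -0.0007  0.2742] F [-0.03  0.   -1.08] w 0.0218 t 18.325
scene tip [[313.16194584 195.91929962]] rim [301.45714298 325.57311943 204.52414308 222.73982377] at .27 [[312.61380924 168.36498233]]
side tip [[345.50536358 161.23229747]] rim [334.66539723 355.18896523 176.40028049 185.94545224] at .27 [[346.40627274 131.21321531]]
```

View pics/m6.png

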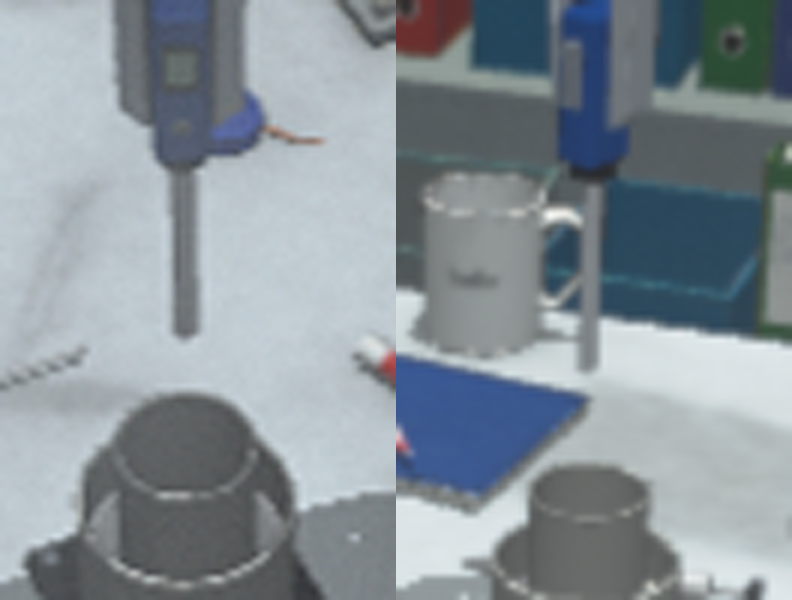

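The nose hangs plumb over the narrow can: its tip column agrees with the rim centre to about 0.5 px in both views (scene 313.6 vs 314.0, side 345.2 vs 344.8). I'll lower it.

arm_command(
  plan=[
    {"slide":[0.001,0,0.01],"spin":0,"grip":1},
    {"slide":[0,0,0.03],"spin":0,"grip":1},
    {"slide":[0,0,0.04],"spin":0,"grip":1},
    {"slide":[0,0,0.04],"spin":0,"grip":1},
    {"slide":[0,0,0.04],"spin":0,"grip":1},
    {"slide":[0,0,0.04],"spin":0,"grip":1},
    {"slide":[0,0,0.03],"spin":0,"grip":1},
    {"slide":[0,0,0.02],"spin":0,"grip":1},
    {"slide":[0,0,0.012],"spin":0,"grip":1},
    {"slide":[0,0,0],"spin":0,"grip":1},
  ],
)

```text
time: 19.68
tool_pos: [0.5413, -0.0322, 0.1988]
ee_rot: [-3.141, -0.0, 1.136]
wrist_force: [0.7, 0.1, -1.2]
width: 0.0222
finger_force: 30.0
```

arm_command(
  plan=[
    {"slide":[0,0,0],"spin":0,"grip":1},
    {"slide":[0,0,0],"spin":0,"grip":1},
    {"slide":[0,0,0],"spin":0,"grip":1},
  ],
)

```text
time: 20.05
tool_pos: [0.5416, -0.0322, 0.1994]
ee_rot: [3.141, -0.0, 1.136]
wrist_force: [0.2, 1.0, -0.1]
width: 0.0219
finger_force: 30.0
```

Run:
```python
from h import *
go(.541,-.0322,.193);out=[]
for n,u,v in(('scene',283,170),('side',313,140)):
    out.append(crop(snapshot(n)[:,:,::-1],u,v,66,85))
cv2.imwrite('pics/m7.png',np.hstack(out));go(.541,-.0322,.193)
```

```text
pos [ 0.5416 -0.0322  0.1994] rot [ 1.7996e+02 -2.0000e-02  6.5090e+01] need mm [-0.2 -0.5  6.4] units [-0.0005 -0.001   0.0128] F [ 0.23  0.99 -0.06] w 0.0219 t 20.05
pos [ 0.5414 -0.0321  0.1992] rot [ 1.7998e+02 -1.0000e-02  6.5100e+01] need mm [-0.2 -0.4  6.2] units [-0.0005 -0.0008  0.0124] F [-0.03 -0.96 -0.49] w 0.0217 t 20.15
```

View pics/m7.png

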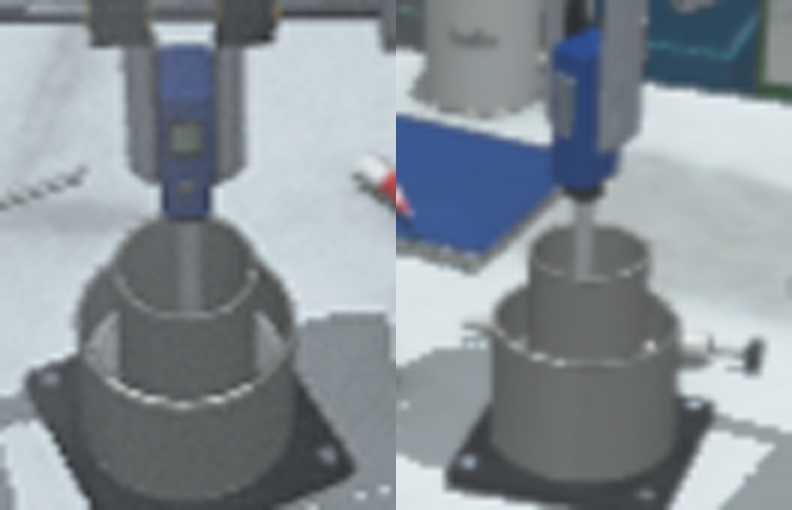

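The nose stands in the can clear of the walls, about 1–2 mm toward +x of the axis (scene column 189 vs rim centre 185). I'll trim that and go down the last 6.5 mm.

arm_command(
  plan=[
    {"slide":[-0.001,-0.002,0.004],"spin":0,"grip":1},
    {"slide":[0,0,0.005],"spin":0,"grip":1},
    {"slide":[0,0,0.004],"spin":0,"grip":1},
    {"slide":[0,0,0],"spin":0,"grip":1},
    {"slide":[0,0,0],"spin":0,"grip":1},
    {"slide":[0,0,0],"spin":0,"grip":1},
    {"slide":[0,0,0],"spin":0,"grip":1},
    {"slide":[0,0,0],"spin":0,"grip":1},
  ],
)

```text
time: 21.15
tool_pos: [0.5403, -0.0322, 0.1925]
ee_rot: [3.141, -0.0, 1.136]
wrist_force: [-0.5, -0.7, -1.2]
width: 0.0219
finger_force: 30.0
```

```bash
python3 -c "
from h import *
go(.5403,-.0322,.193)"
```

```text
pos [ 0.5403 -0.0322  0.1925] rot [ 1.7999e+02 -1.0000e-02  6.5090e+01] need mm [-0.   0.  -0.5] units [-0.0001  0.0001 -0.0009] F [-0.49 -0.72 -1.23] w 0.0219 t 21.15
```

The force is only the meter's weight, so nothing is touching, and the arm is still. Handing in.

```bash
python3 -c "
from bench import *
print(ticket.close_job())"
```

```text
the job is handed in; nothing more can be done
None
```

The narrow can is seated in the wide can, and I handed the job in at about 21 s with the gripper still holding the meter upright and still inside it, within about 2 mm of the axis and with the tip about 1 cm above the floor by calculation; no verdict came back.

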